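# Uncouple the bicycle trailer and hold its tongue up off the ball

### The arm

A 6-joint arm with a two-finger parallel gripper is mounted at the origin on the work surface. World frame = base frame: x ahead of the robot, y to its left, z up, the work surface at z = 0. Lengths are in m, angles in rad, forces in N, time in s.
With the tool pointing down it reaches from about 0.25 to 0.775 m from the base axis. Payload 4 kg.
Tool frame: the origin (TCP) lies at the very end of the fingers, on their centre line; the grasp point (between the pads) lies 19 mm behind it; z points along the fingers, y is the line along which they close (so a half turn about z gives the same grasp; the last joint's range is limited). The gripper opens to 94 mm and grips with 3 to 60 N. Pads are 16 mm wide; open, the fingers measure 119 mm over their backs; the gripper's body (75 mm by 177 mm) begins 78 mm behind the grasp point.
Start: joints at [-1.296, 0.087, 1.371, -0, 1.684, -0.103], TCP at [0.203, -0.511, 0.206] pointing down, gripper open.
Joint ranges: [-3.1, 3.1], [-0.76, 2.03], [0.27, 2.55], [-1.08, 4.22], [0.17, 2.65], [-2.57, 2.57]. Speed limits (rad/s): [2.79, 2.79, 3.14, 3.14, 3.14, 3.14].

### API

Orientations are given as a 3x3 rotation matrix whose columns are the frame's x, y, z axes.
In Python, from station import env gives the robot as it stands.
- The arm moves only by the tool carry_out, never from a script. Its argument "series" is a list of rows, each an object of numbers: "dx", "dy", "dz": the shift along the tool's x, y, z in cm; "wx", "wy", "wz": the turn, a rotation vector about the tool's x, y, z in degrees. In form: [{"dx": .., "dy": .., "dz": .., "wx": .., "wy": .., "wz": ..}, ...]. A call has 1 to 5 rows; each row shifts and turns the commanded pose from where the row before left it, along the tool's axes as they then stand; what a row does not reach is not made up. A row lasts 1/10 s, in which the tool goes at most 50 mm and 8.59 degrees, less where a joint would pass 70% of its speed; a pose out of reach is approached as far as the arm can. A call is refused whole if a number of a shift passes 5 or a number of a turn 8.59, either way. A call with a gripper value outside its range is refused whole. "fingers" is the gripper's target within -1 to 1 (fully open at 1, half-way at 0, shut at -1), set as the call begins (left out, the last holds). The fingers move at their own pace and stop on an object; "force" is the grip in N (left out, the last holds). Time passes only in rows, so rows that do not move let the fingers close. It gives the time, the measured TCP pose, the force, the opening and the grip force at its end, in the units of the state.
- env.state(): the state, without advancing time (a new reading comes with each control period).
- env.read_camera(name): name is "scene" or "top"; returns a dict with "pixels" (400x640x3 uint8, blue, green, red), "vfov" (degrees; the focal length in pixels is half the picture's height over the tangent of half this angle, whatever the lens; pixels are square), "cx", "cy" (the principal point, pixels), "distortion" ([k1, k2, p1, p2, k3] as OpenCV has them; the pictures are not rectified), "rvec" (rotation vector, rad) and "tvec" (3), from world to camera coordinates, as OpenCV has them. Camera axes: x right, y down, z forward; pixel columns grow to the right and rows downward; lengths in m; the calibration is good to about 2 mm. A picture is of the moment at which its call begins. There is no depth.
- env.finish_job(): hands the job in; it is judged then, once.
The state is a dict: "time_s": time; "joint_positions": joint angles; "qvel": joint speeds; "effort": joint torques, N m; "position": TCP position; "tcp_rot": TCP orientation; "force": force on the tool from outside, world axes, zero at the start; "moment": the same for the moment, N m; "grip_width": finger opening in m; "gripper_force": force on a finger pad.
Only numpy, scipy, OpenCV 4.12 (cv2) and the standard library are available. Lean on these libraries where they do the work, as an engineer would, in place of code of your own. Each camera call takes 0.05 s, during which the arm holds its last target. There are 200 camera calls.

### The job

Uncouple the bicycle trailer on the bench: pull the red latch handle sideways, out against its spring, until the ball is free (about 2 cm), and only then lift the tongue off the ball; never pry it up against the shut latch. Finish while still holding it up, steady, with the coupler about 8 cm higher than it sat, so that I can grease the ball. Leave the other things on the bench where they are.

Things in the scene. Friction and masses are not known exactly. Their poses are not given: they have to be found in the camera images.
- latch_grip (a point): Centre of the red latch handle: upright paddle 12 mm thick (x), 24 wide (y), 44 tall (z), 157 mm above the bench when coupled. x axis: the pull direction, level, away from the coupler; y: along the tongue to the axle; z up. Clear of other parts outside; inside, the coupler wall is 47 mm from the paddle, with only the grey spring barrel between, its top 30 mm below this point.
- latch (a joint): Travel of the spring latch, m: 0 shut (horseshoe keeper under the ball), positive pulled out along the handle's x axis, end stop 0.022. The spring pulls back with about 6 N when shut, 13 N at the stop, and shuts the latch when let go. Up to about 0.013 the ball is still caught; from 0.016 it is quite free.
- coupler (a point): Centre of the ball socket in the trailer's coupler (grey housing 50 x 90 mm, open below, its roof 21 mm above this point, its lower edge 26 mm below). It coincides with the ball's centre when coupled and rises with the tongue.
- ball_mount: Fixed hitch ball mount, clamped in a blue bench vise whose top is 68 mm above the bench: steel bar, plate and a 32 mm steel ball. Origin on the bench straight below the ball; the ball's centre is 135 mm above it. Same axes as the latch handle when coupled.
- trailer: Bicycle trailer, wheels off: slatted aluminium frame 345 x 480 mm, tongue tube 34 mm wide, coupler, latch. Origin: middle of its axle, in two red stands 135 mm up; y points away from the ball, x is the pull direction. It only tips about the axle, 500 mm from ball and handle along the tongue: 0.16 rad lifts the coupler 80 mm. The tongue weighs 3 to 7 N at the coupler and falls back if let go.
- grease_tub: Bystander: tub of grease, 68 mm across, 62 mm high. Origin under its centre.
- screwdriver: Bystander: screwdriver with a green handle, lying on the bench. Origin under its middle.
- carburettor: Bystander: small aluminium carburettor, about 80 x 65 x 60 mm. Origin under its centre.

How it is judged:
By the outcome, as a careful person would: the job done as asked, in the order asked, and still so for the second after the job is handed in, while the arm keeps its last pose, push and grip.
It also fails if it takes over 35 s, if anything falls off the work surface, if the arm or the gripper's body presses on something with over 40 N, if the wrist force passes 120 N, or if a joint passes its speed limit or range.

## Working session

There is one attempt and no reset: what is moved stays moved. The work goes in short steps, Python scripts to look and compute and a tool call to move; the robot and the scene stay as the last step left them, time stands still between calls to the robot, and variables do not carry over. Pictures are saved under pics/ and viewed, at most 10 in all, crops included, and the job is handed in when it is done.

Besides the shell and the picture viewer there is one more tool, called after "Request:" as name([rows], argument=value, ...), one row to a line, values as JSON. carry_out: Moves the arm, as the interface text tells. Its arguments: {"type":"object","properties":{"series":{"type":"array","items":{"type":"object","properties":{"dx":{"type":"number"},"dy":{"type":"number"},"dz":{"type":"number"},"wx":{"type":"number"},"wy":{"type":"number"},"wz":{"type":"number"}}}},"fingers":{"type":"number"},"force":{"type":"number"}},"required":["series"]}

```bash
mkdir -p pics
cat > h.py <<'E'
import numpy as np, cv2
from station import env
def K(c):
    f=200/np.tan(np.radians(c['vfov'])/2); return np.array([[f,0,c['cx']],[0,f,c['cy']],[0,0,1.]])
def ray(c,p):
    u=cv2.undistortPoints(np.array([[p]],float),K(c),np.array(c['distortion']))[0,0]
    R,_=cv2.Rodrigues(np.array(c['rvec'],float)); t=np.array(c['tvec'],float).ravel()
    return -R.T@t, R.T@np.array([u[0],u[1],1])
def atz(c,p,z):
    o,d=ray(c,p); return o+d*(z-o[2])/d[2]
def proj(c,P):
    return cv2.projectPoints(np.array(P,float).reshape(-1,1,3),np.array(c['rvec'],float),np.array(c['tvec'],float),K(c),np.array(c['distortion'],float))[0][:,0]
E
python3 - <<'E'
from h import *
import pickle
d={}
for n in('scene','top'):
    c=env.read_camera(n); d[n]=c; cv2.imwrite(f'pics/{n}.png',c['pixels']); print(n,c['vfov'],ray(c,(320,200)))
pickle.dump(d,open('c.pkl','wb'))
print(env.state())
E
```

```text
scene 46.54267441969994 (array([ 1.40425235, -0.91476966,  0.92234159]), array([-0.52103499,  0.66788196, -0.53171709]))
top 46.98557821344736 (array([0.32160586, 0.08993392, 1.30823381]), array([ 0.20293026, -0.00178124, -0.97924939]))
{'time_s': 0.1, 'joint_positions': array([-1.29610107e+00,  8.78815192e-02,  1.37205402e+00, -3.35898849e-07,
        1.68359084e+00, -1.03113211e-01]), 'qvel': array([-0.00106295, -0.00146128, -0.00447098, -0.00103637, -0.00022829,
        0.00087215]), 'effort': array([ 2.09942751e-03, -3.41251695e+01, -3.03301334e+01,  7.20406906e-02,
        3.03987076e-02, -9.32056923e-05]), 'position': array([ 0.20274579, -0.51075647,  0.20444589]), 'tcp_rot': array([[ 9.29475356e-01,  3.68883840e-01, -5.24851151e-04],
       [ 3.68884160e-01, -9.29473514e-01,  1.86113498e-03],
       [ 1.98707373e-04, -1.92348837e-03, -9.99998130e-01]]), 'force': array([0.50693743, 0.31557692, 1.10451477]), 'moment': array([-0.01144909, -0.01969197,  0.00506638]), 'gripper_force': 0.0, 'grip_width': 0.09386908269430295}
```

View pics/scene.png

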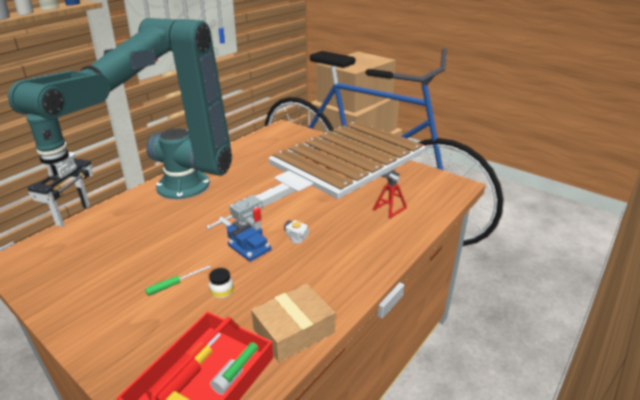

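View pics/top.png

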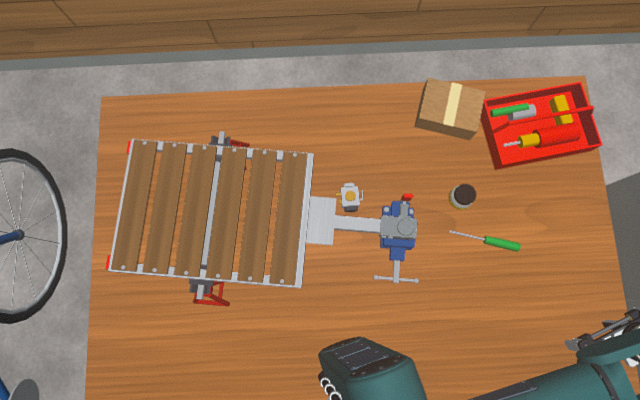

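The top view shows the red handle near (407,197), the coupler near (403,226), and the tongue running left to the frame. In the scene view the handle is at about (257,214). I'll enlarge both.

Run:
```python
from h import *
import pickle
d=pickle.load(open('c.pkl','rb'))
a=cv2.resize(d['top']['pixels'][180:260,320:440],None,fx=5,fy=5,interpolation=cv2.INTER_CUBIC)[:, :]
b=cv2.resize(d['scene']['pixels'][180:260,195:315],None,fx=5,fy=5,interpolation=cv2.INTER_CUBIC)
cv2.imwrite('pics/t2.png',a);cv2.imwrite('pics/s2.png',b)
for n in d:
    h=cv2.cvtColor(d[n]['pixels'],cv2.COLOR_BGR2HSV)
    m=(((h[...,0]<6)|(h[...,0]>174))&(h[...,1]>170)).astype(np.uint8)
    k,l,s,ce=cv2.connectedComponentsWithStats(m)
    for i in range(1,k):
        if s[i,4]>8: print(n,s[i],ce[i])
```

```text
scene [374 185  32  33 325] [390.07384615 199.04307692]
scene [254 209   7  12  68] [256.85294118 214.38235294]
scene [ 117  312  156   88 6787] [201.06085163 363.07013408]
top [ 481   82  121   87 5581] [539.43755599 126.77297975]
top [127 141   3  12  22] [128.  146.5]
top [230 140  19   7  63] [237.55555556 143.22222222]
top [402 194  11   6  52] [407.03846154 196.46153846]
top [106 255   4  14  33] [107.39393939 261.48484848]
top [194 282  35  24 252] [214.03571429 297.66269841]
```

View pics/t2.png

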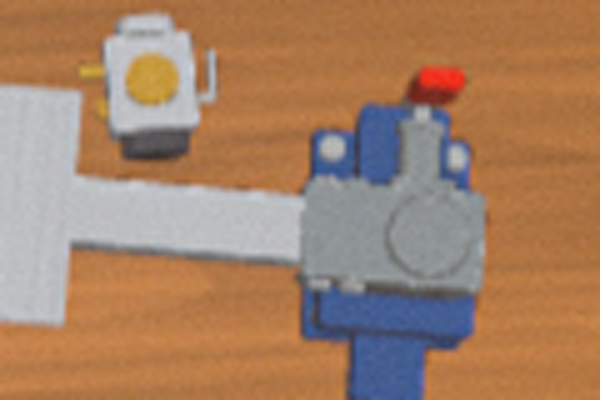

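View pics/s2.png

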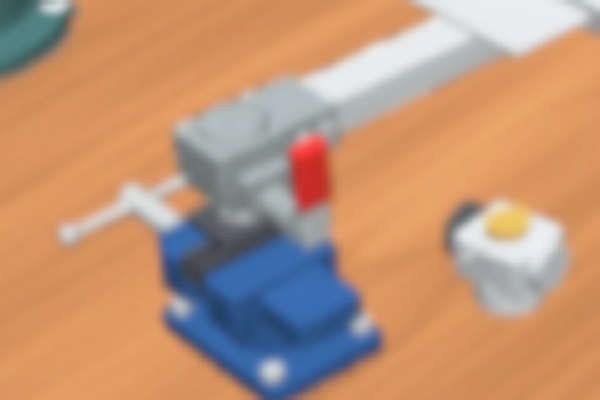

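The crops show the paddle's top face at about (408,196) in the top image. The tongue edges run about 5° off the image horizontal. The handle's outside is clear, and the carburettor stands about 10 cm off towards the frame. Next I'll fit the paddle pose.

Run:
```python
from h import *
import pickle
from scipy.optimize import least_squares
d=pickle.load(open('c.pkl','rb')); T=d['top'];S=d['scene']
f=lambda p:(320+p[0]/5,180+p[1]/5)
for a,b in(((75,177),(303,197)),((70,243),(302,262))):
    A,B=atz(T,f(a),.15),atz(T,f(b),.15); v=A-B; print('y axis dir',np.degrees(np.arctan2(v[1],v[0])),A,B)
# stands/axle: ends of the tongue check
yx=np.degrees(np.arctan2(v[1],v[0]))
def hc(c,P):
    q=proj(c,P).astype(np.float32); h=cv2.convexHull(q); m=cv2.moments(h); return np.array([m['m10']/m['m00'],m['m01']/m['m00']]),q.min(0),q.max(0)
def box(x,y,z,yaw):
    X=np.array([np.cos(yaw),np.sin(yaw),0]);Y=np.array([-X[1],X[0],0])
    return [np.array([x,y,z])+a*.006*X+b*.012*Y+np.array([0,0,e*.022]) for a in(-1,1) for b in(-1,1) for e in(-1,1)]
yaw=np.radians(yx-90)
r=lambda q:np.r_[hc(S,box(q[0],q[1],q[2],yaw))[0]-[256.85,214.4],hc(T,box(q[0],q[1],q[2],yaw))[0]-[407.2,196.7]]
s=least_squares(r,[.45,-.1,.157]); print(s.x,s.fun,np.degrees(yaw)); print(hc(S,box(*s.x,yaw))[1:],hc(T,box(*s.x,yaw))[1:])
s=least_squares(lambda q:r([q[0],q[1],.157]),[.45,-.1]); print(s.x,s.fun)
# coupler roof circle
print('roof',atz(T,f((430,233)),.156))
X=s.x-.06*np.array([np.cos(yaw),np.sin(yaw)]);print(X)
```

```text
y axis dir 82.18369482515766 [0.51970587 0.05142114 0.15      ] [ 0.50383938 -0.06416241  0.15      ]
y axis dir 82.54017246468236 [0.48590515 0.05574084 0.15      ] [ 0.4705895  -0.06122669  0.15      ]
[ 0.55760806 -0.13450623  0.1599051 ] [-0.46535304 -0.18386421 -0.12336023 -0.07489864] -7.459827535317643
(array([251.33241, 205.66524], dtype=float32), array([261.36557, 222.85857], dtype=float32)) (array([400.76422, 192.15306], dtype=float32), array([413.40488, 201.10402], dtype=float32))
[ 0.55716415 -0.1343083 ] [-0.45309601  0.55236538 -0.38700863  0.33651473]
roof [ 0.48143053 -0.12624372  0.156     ]
[ 0.49767198 -0.12651844]
```

Paddle pose: (0.557, -0.134, 0.157), with the pull axis at -7.5°. The plan is to close along x, one finger inside and one outside, with the fingers half open. Now the approach steps.

```bash
cat >> h.py <<'E'
from scipy.spatial.transform import Rotation as Ro
def plan(P,R,n,P0=None,R0=None):
    s=env.state(); P0=s['position'] if P0 is None else P0; R0=Ro.from_matrix(s['tcp_rot'] if R0 is None else R0)
    w=(R0.inv()*Ro.from_matrix(R)).as_rotvec()/n; P=np.array(P); P0=np.array(P0)
    for i in range(n):
        d=(R0*Ro.from_rotvec(w*i)).inv().apply((P-P0)/n)*100
        print(np.round(d,2),np.round(np.degrees(w),2))
a=np.radians(-7.5); X=np.array([np.cos(a),np.sin(a),0]); Y=np.array([-X[1],X[0],0]); Z=np.array([0,0,1.])
RT=np.c_[Y,X,-Z]
E
python3 -c "
from h import *
plan([.557,-.134,.25],RT,12)"
```

```text
[ 3.9  -1.83 -0.38] [-0.01 -0.01 -5.07]
[ 4.05 -1.48 -0.38] [-0.01 -0.01 -5.07]
[ 4.16 -1.11 -0.38] [-0.01 -0.01 -5.07]
[ 4.25 -0.74 -0.38] [-0.01 -0.01 -5.07]
[ 4.29 -0.36 -0.38] [-0.01 -0.01 -5.07]
[ 4.31  0.02 -0.38] [-0.01 -0.01 -5.07]
[ 4.29  0.4  -0.38] [-0.01 -0.01 -5.07]
[ 4.24  0.78 -0.38] [-0.01 -0.01 -5.07]
[ 4.15  1.15 -0.38] [-0.01 -0.01 -5.07]
[ 4.04  1.51 -0.38] [-0.01 -0.01 -5.07]
[ 3.89  1.86 -0.38] [-0.01 -0.01 -5.07]
[ 3.71  2.2  -0.38] [-0.01 -0.01 -5.07]
```

Request:
carry_out([
  {"dx": 3.9,"dy": -1.83,"dz": -0.4,"wz": -5.07},
  {"dx": 4.05,"dy": -1.48,"dz": -0.4,"wz": -5.07},
  {"dx": 4.16,"dy": -1.11,"dz": -0.4,"wz": -5.07},
  {"dx": 4.25,"dy": -0.74,"dz": -0.4,"wz": -5.07},
  {"dx": 4.3,"dy": -0.36,"dz": -0.4,"wz": -5.07},
], fingers=0, force=45)

```text
invalid input
```

Request:
carry_out([
  {"dx": 4.3,"dy": 0,"dz": -0.4,"wz": -5.07},
  {"dx": 4.3,"dy": 0.4,"dz": -0.4,"wz": -5.07},
  {"dx": 4.25,"dy": 0.8,"dz": -0.4,"wz": -5.07},
  {"dx": 4.15,"dy": 1.15,"dz": -0.4,"wz": -5.07},
  {"dx": 4.05,"dy": 1.5,"dz": -0.4,"wz": -5.07},
])

```text
invalid input
```

Request:
carry_out([
  {"dx": 3.9,"dy": 1.86,"dz": -0.4,"wz": -5.07},
  {"dx": 3.7,"dy": 2.2,"dz": -0.4,"wz": -5.07},
  {},
  {},
])

```text
invalid input
```

```bash
python3 -c "
from h import *
plan([.557,-.134,.25],RT,1)
a=[]
for n in('scene','top'):
    c=env.read_camera(n); q=proj(c,[[.557,-.134,.157]])[0]; x,y=[int(v) for v in q]; print(n,q,x-40,y-40)
    a.append(cv2.resize(c['pixels'][y-40:y+40,x-40:x+40],None,fx=5,fy=5,interpolation=cv2.INTER_CUBIC))
cv2.imwrite('pics/a.png',np.hstack(a)); print(env.state()['grip_width'])
"
```

```text
[ 46.83 -21.96  -4.5 ] [ -0.09  -0.07 -60.85]
scene [256.44703696 214.94016445] 216 174
top [406.59797616 197.18436893] 366 157
0.09378999270562381
```

View pics/a.png

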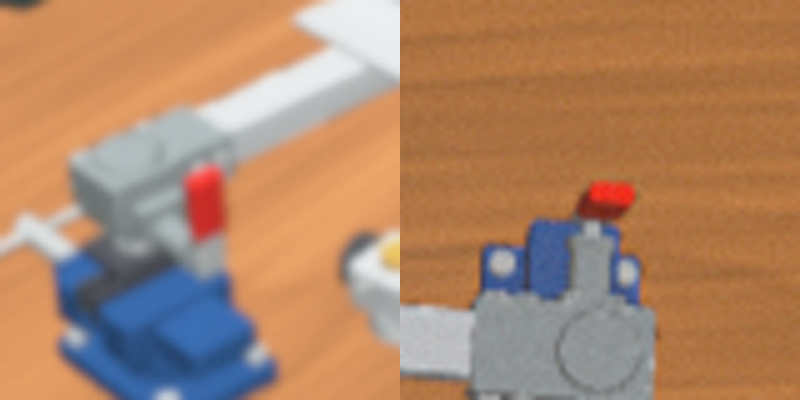

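All three calls were refused and the arm didn't move: the picture still shows the bare paddle with no gripper near it. I'll retry with all six keys in every row.

Request:
carry_out([
  {"dx": 3.9,"dy": -1.83,"dz": -0.4,"wx": 0,"wy": 0,"wz": -5.07},
  {"dx": 4.05,"dy": -1.48,"dz": -0.4,"wx": 0,"wy": 0,"wz": -5.07},
  {"dx": 4.16,"dy": -1.11,"dz": -0.4,"wx": 0,"wy": 0,"wz": -5.07},
  {"dx": 4.25,"dy": -0.74,"dz": -0.4,"wx": 0,"wy": 0,"wz": -5.07},
  {"dx": 4.3,"dy": -0.36,"dz": -0.4,"wx": 0,"wy": 0,"wz": -5.07},
], fingers=0, force=45)

```text
time_s: 0.7
position: [0.3514, -0.3528, 0.2255]
tcp_rot: [[0.68, 0.734, 0.0], [0.734, -0.68, 0.0], [0.0, -0.0, -1.0]]
force: [-0.5, 0.5, 0.2]
grip_width: 0.0577
gripper_force: 0.0
```

Request:
carry_out([
  {"dx": 4.3,"dy": 0,"dz": -0.4,"wx": 0,"wy": 0,"wz": -5.07},
  {"dx": 4.3,"dy": 0.4,"dz": -0.4,"wx": 0,"wy": 0,"wz": -5.07},
  {"dx": 4.25,"dy": 0.8,"dz": -0.4,"wx": 0,"wy": 0,"wz": -5.07},
  {"dx": 4.15,"dy": 1.15,"dz": -0.4,"wx": 0,"wy": 0,"wz": -5.07},
  {"dx": 4.05,"dy": 1.5,"dz": -0.4,"wx": 0,"wy": 0,"wz": -5.07},
])

```text
time_s: 1.2
position: [0.4992, -0.1955, 0.2455]
tcp_rot: [[0.3, 0.954, -0.0], [0.954, -0.3, -0.0], [-0.0, -0.0, -1.0]]
force: [0.0, -1.0, -0.1]
grip_width: 0.0468
gripper_force: 0.0
```

Request:
carry_out([
  {"dx": 3.9,"dy": 1.86,"dz": -0.4,"wx": 0,"wy": 0,"wz": -5.07},
  {"dx": 3.7,"dy": 2.2,"dz": -0.4,"wx": 0,"wy": 0,"wz": -5.07},
  {"dx": 0,"dy": 0,"dz": 0,"wx": 0,"wy": 0,"wz": 0},
  {"dx": 0,"dy": 0,"dz": 0,"wx": 0,"wy": 0,"wz": 0},
])

```text
time_s: 1.6
position: [0.5575, -0.1336, 0.2529]
tcp_rot: [[0.13, 0.992, -0.001], [0.992, -0.13, -0.0], [-0.0, -0.001, -1.0]]
force: [-0.5, -0.0, 0.1]
grip_width: 0.0471
gripper_force: 0.0
```

```bash
python3 -c "
from h import *
plan([.557,-.134,.25],RT,1)
a=[]
for n in('scene','top'):
    c=env.read_camera(n); q=proj(c,[[.557,-.134,.157]])[0]; x,y=[int(v) for v in q]; print(n,q,x-40,y-40)
    a.append(cv2.resize(c['pixels'][y-50:y+30,x-40:x+40],None,fx=5,fy=5,interpolation=cv2.INTER_CUBIC))
cv2.imwrite('pics/b.png',np.hstack(a)); print(env.state())
"
```

```text
[-0.04 -0.04  0.29] [-0.07  0.03  0.05]
scene [256.44703696 214.94016445] 216 174
top [406.59797616 197.18436893] 366 157
{'time_s': 1.7, 'joint_positions': array([-3.36412789e-01,  1.35166278e-01,  1.22447667e+00, -6.98995766e-04,
        1.78272684e+00, -2.03962308e-01]), 'qvel': array([-1.87711674e-02, -6.33324148e-03,  4.07312782e-03,  1.98628663e-03,
        9.47161631e-05,  1.16463110e-03]), 'effort': array([ 6.35447782e-01, -3.59062815e+01, -3.04298651e+01,  1.07620088e-01,
        2.33656465e-02,  4.82542782e-04]), 'position': array([ 0.5566886 , -0.13497   ,  0.25315838]), 'tcp_rot': array([[ 1.32208789e-01,  9.91221426e-01, -9.59196014e-04],
       [ 9.91221758e-01, -1.32209209e-01, -3.88500720e-04],
       [-5.11904784e-04, -8.99412750e-04, -9.99999465e-01]]), 'force': array([-0.00882757, -0.32251053,  0.66489521]), 'moment': array([-0.03972873, -0.06930885,  0.03731534]), 'gripper_force': 0.0, 'grip_width': 0.046996065802622194}
```

View pics/b.png

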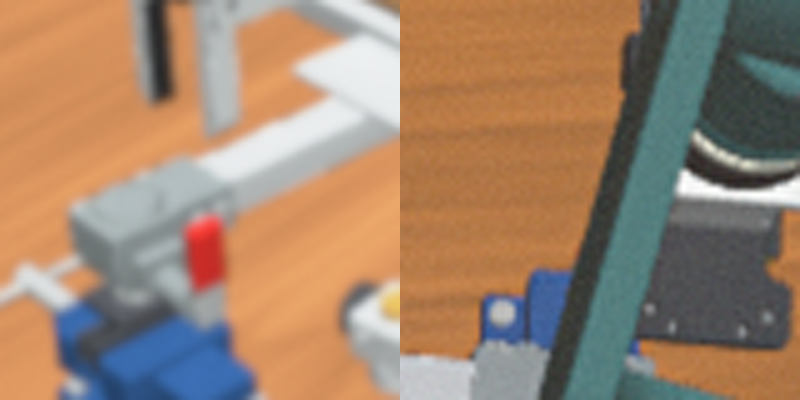

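The open fingers hang above the paddle, with tips at about (155,100) and (215,130) in the left crop on either side of it. Descending 11.5 cm.

Request:
carry_out([
  {"dx": 0,"dy": 0,"dz": 4,"wx": 0,"wy": 0,"wz": 0},
  {"dx": 0,"dy": 0,"dz": 3,"wx": 0,"wy": 0,"wz": 0},
  {"dx": 0,"dy": 0,"dz": 2,"wx": 0,"wy": 0,"wz": 0},
  {"dx": 0,"dy": 0,"dz": 1.5,"wx": 0,"wy": 0,"wz": 0},
  {"dx": 0,"dy": 0,"dz": 1,"wx": 0,"wy": 0,"wz": 0},
])

```text
time_s: 2.2
position: [0.5564, -0.1352, 0.1374]
tcp_rot: [[0.133, 0.991, -0.001], [0.991, -0.133, 0.0], [-0.0, -0.001, -1.0]]
force: [-0.7, -0.4, -0.6]
grip_width: 0.047
gripper_force: 0.0
```

```bash
python3 -c "
from h import *
c=env.read_camera('scene');s=env.state(); print(s['position'],s['force'])
cv2.imwrite('pics/c.png',cv2.resize(c['pixels'][174:254,196:316],None,fx=6,fy=6,interpolation=cv2.INTER_CUBIC))
"
```

```text
[ 0.55592226 -0.1348053   0.1360701 ] [-1.26410442  0.63839677 -0.27294576]
```

View pics/c.png

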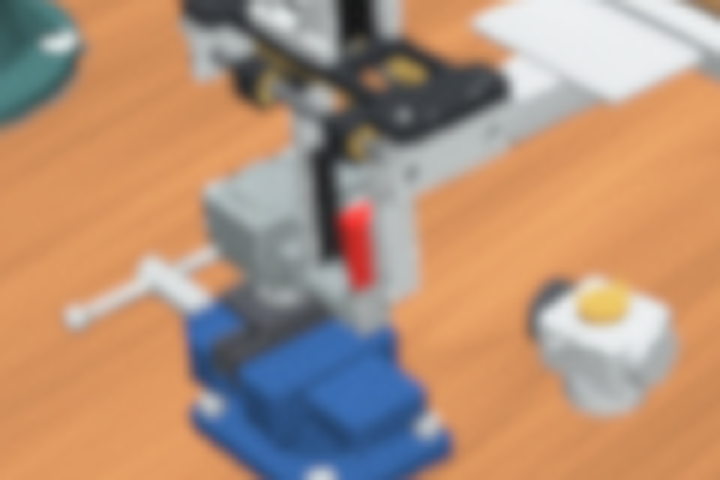

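The red paddle at (357,245) sits between the inner and outer fingers. Closing.

Request:
carry_out([
  {"dx": 0,"dy": 0,"dz": 0,"wx": 0,"wy": 0,"wz": 0},
  {"dx": 0,"dy": 0,"dz": 0,"wx": 0,"wy": 0,"wz": 0},
  {"dx": 0,"dy": 0,"dz": 0,"wx": 0,"wy": 0,"wz": 0},
  {"dx": 0,"dy": 0,"dz": 0,"wx": 0,"wy": 0,"wz": 0},
  {"dx": 0,"dy": 0,"dz": 0,"wx": 0,"wy": 0,"wz": 0},
], fingers=-1, force=50)

```text
time_s: 2.75
position: [0.5567, -0.1342, 0.1391]
tcp_rot: [[0.131, 0.991, -0.001], [0.991, -0.131, -0.0], [-0.0, -0.001, -1.0]]
force: [-1.0, -0.1, 3.7]
grip_width: 0.0117
gripper_force: 50.0
```

Gripped at 11.7 mm. Now the pull.

Request:
carry_out([
  {"dx": 0,"dy": 0.5,"dz": 0,"wx": 0,"wy": 0,"wz": 0},
  {"dx": 0,"dy": 0.5,"dz": 0,"wx": 0,"wy": 0,"wz": 0},
  {"dx": 0,"dy": 0.5,"dz": 0,"wx": 0,"wy": 0,"wz": 0},
  {"dx": 0,"dy": 0.4,"dz": 0,"wx": 0,"wy": 0,"wz": 0},
  {"dx": 0,"dy": 0,"dz": 0,"wx": 0,"wy": 0,"wz": 0},
])

```text
time_s: 3.25
position: [0.5735, -0.1364, 0.1389]
tcp_rot: [[0.131, 0.991, -0.007], [0.991, -0.131, 0.001], [-0.0, -0.007, -1.0]]
force: [-11.0, 2.8, 5.8]
grip_width: 0.0118
gripper_force: 50.0
```

Request:
carry_out([
  {"dx": 0,"dy": 0,"dz": 0,"wx": 0,"wy": 0,"wz": 0},
  {"dx": 0,"dy": 0,"dz": 0,"wx": 0,"wy": 0,"wz": 0},
])

```text
time_s: 3.45
position: [0.5732, -0.1363, 0.139]
tcp_rot: [[0.131, 0.991, -0.007], [0.991, -0.131, 0.001], [-0.0, -0.007, -1.0]]
force: [-11.4, 0.7, 3.8]
grip_width: 0.0116
gripper_force: 50.0
```

The travel is about 17 mm and the spring force of 11.4 N agrees. Another 3 mm for margin.

Request:
carry_out([
  {"dx": 0,"dy": 0.3,"dz": 0,"wx": 0,"wy": 0,"wz": 0},
  {"dx": 0,"dy": 0,"dz": 0,"wx": 0,"wy": 0,"wz": 0},
  {"dx": 0,"dy": 0,"dz": 0,"wx": 0,"wy": 0,"wz": 0},
])

```text
time_s: 3.75
position: [0.5759, -0.1367, 0.1389]
tcp_rot: [[0.131, 0.991, -0.007], [0.991, -0.131, 0.001], [-0.0, -0.007, -1.0]]
force: [-12.4, 1.1, 4.4]
grip_width: 0.0117
gripper_force: 50.0
```

About 19.5 mm out, and the ball is free. Now I lift along the arc about the axle, tilting -0.92° per 8 mm and starting gently.

Request:
carry_out([
  {"dx": 0,"dy": 0,"dz": -0.2,"wx": 0,"wy": -0.23,"wz": 0},
  {"dx": 0,"dy": 0,"dz": -0.4,"wx": 0,"wy": -0.46,"wz": 0},
  {"dx": 0,"dy": 0,"dz": -0.4,"wx": 0,"wy": -0.46,"wz": 0},
  {"dx": 0,"dy": 0,"dz": 0,"wx": 0,"wy": 0,"wz": 0},
])

```text
time_s: 4.15
position: [0.5749, -0.1365, 0.1465]
tcp_rot: [[0.131, 0.991, -0.013], [0.991, -0.131, -0.018], [-0.02, -0.011, -1.0]]
force: [-12.3, 0.6, -3.1]
grip_width: 0.0118
gripper_force: 50.0
```

The vertical force changed by only about 7 N, which is the tongue weight, so nothing is caught. Continuing.

Request:
carry_out([
  {"dx": 0.01,"dy": 0,"dz": -0.7,"wx": 0,"wy": -0.8,"wz": 0},
  {"dx": 0.01,"dy": 0,"dz": -0.7,"wx": 0,"wy": -0.8,"wz": 0},
  {"dx": 0.01,"dy": 0,"dz": -0.7,"wx": 0,"wy": -0.8,"wz": 0},
  {"dx": 0.01,"dy": 0,"dz": -0.7,"wx": 0,"wy": -0.8,"wz": 0},
  {"dx": 0.01,"dy": 0,"dz": -0.7,"wx": 0,"wy": -0.8,"wz": 0},
])

```text
time_s: 4.65
position: [0.575, -0.1346, 0.1811]
tcp_rot: [[0.13, 0.991, -0.024], [0.987, -0.132, -0.088], [-0.09, -0.012, -0.996]]
force: [-13.3, -0.5, -3.4]
grip_width: 0.0117
gripper_force: 50.1
```

Request:
carry_out([
  {"dx": 0.01,"dy": 0,"dz": -0.8,"wx": 0,"wy": -0.9,"wz": 0},
  {"dx": 0.01,"dy": 0,"dz": -0.8,"wx": 0,"wy": -0.9,"wz": 0},
  {"dx": 0.01,"dy": 0,"dz": -0.8,"wx": 0,"wy": -0.9,"wz": 0},
  {"dx": 0.01,"dy": 0,"dz": -0.8,"wx": 0,"wy": -0.9,"wz": 0},
  {"dx": 0.01,"dy": 0,"dz": -0.6,"wx": 0,"wy": -0.7,"wz": 0},
])

```text
time_s: 5.15
position: [0.5761, -0.1296, 0.2195]
tcp_rot: [[0.129, 0.991, -0.032], [0.978, -0.132, -0.162], [-0.165, -0.011, -0.986]]
force: [-12.7, 0.0, -2.6]
grip_width: 0.0114
gripper_force: 50.0
```

Request:
carry_out([
  {"dx": 0,"dy": 0,"dz": 0,"wx": 0,"wy": 0,"wz": 0},
  {"dx": 0,"dy": 0,"dz": 0,"wx": 0,"wy": 0,"wz": 0},
  {"dx": 0,"dy": 0,"dz": 0,"wx": 0,"wy": 0,"wz": 0},
])

```text
time_s: 5.45
position: [0.5762, -0.1297, 0.2191]
tcp_rot: [[0.129, 0.991, -0.032], [0.978, -0.132, -0.162], [-0.164, -0.01, -0.986]]
force: [-13.3, -1.2, -2.7]
grip_width: 0.0119
gripper_force: 50.0
```

```bash
python3 -c "
from h import *
c=env.read_camera('scene');s=env.state(); print(s['position'],s['force'],s['grip_width'])
cv2.imwrite('pics/d.png',cv2.resize(c['pixels'][154:254,196:316],None,fx=6,fy=6,interpolation=cv2.INTER_CUBIC))
"
```

```text
[ 0.57616196 -0.12970889  0.21904816] [-12.51024465  -0.61143765  -2.99052023] 0.011853691218277607
```

View pics/d.png

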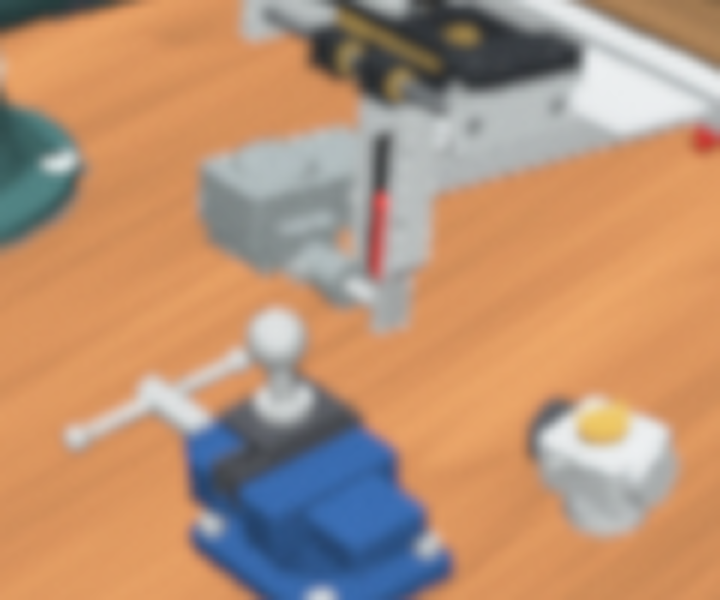

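The ball is exposed at (275,335) and the coupler is clear above it. To check the height, I'll compare the housing's front top corner before (230.4,205.4) and now (229.8,181.5).

```bash
python3 -c "
from h import *
import pickle
c=pickle.load(open('c.pkl','rb'))['scene']
P=atz(c,(230.4,205.4),.156); C=np.array([.557,-.134,.135])-.06*X; print(P,C)
A=C+.5*Y
for th in(.13,.14,.15,.16,.17):
    R=Ro.from_rotvec(-th*X); print(th,500*np.sin(th),proj(c,[A+R.apply(P-A)]), (R.apply(np.array([.557,-.134,.139])-A)+A))
s=env.state();print(s['position'],s['force'],abs(s['qvel']).max())
"
```

```text
[ 0.45580163 -0.1448237   0.156     ] [ 0.49751331 -0.12616843  0.135     ]
0.13 64.81707130984744 [[230.05530124 185.46317075]] [ 0.55761838 -0.12930294  0.20378332]
0.14 69.77155732211824 [[230.13103833 183.8632356 ]] [ 0.55771139 -0.12859645  0.20873242]
0.15 74.7190662367996 [[230.22172459 182.25500176]] [ 0.55781086 -0.12784093  0.21367415]
0.16 79.65910330712299 [[230.32741462 180.63872273]] [ 0.55791677 -0.12703646  0.21860801]
0.17 84.59117453349802 [[230.44815936 179.01465636]] [ 0.55802911 -0.12618311  0.22353351]
[ 0.57616196 -0.12970889  0.21904816] [-12.51024465  -0.61143765  -2.99052023] 0.002598045986561764
```

The lift is 77–80 mm and steady. Handing in.

```bash
python3 -c "
from station import env
print(env.finish_job())"
```

```text
the job is handed in; nothing more can be done
None
```

The trailer is uncoupled: I pulled the latch about 19.5 mm before lifting, and handed in with the arm holding the coupler steady about 8 cm up (77 mm by camera, 80 mm by arm position), nothing else touched.

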